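# Level the test kiln

## Robot

A 6-joint arm with a two-finger parallel gripper is mounted at the origin on the work surface. World frame = base frame: x ahead of the robot, y to its left, z up, the work surface at z = 0. Lengths are in mm, angles in degrees, forces in N, time in s.
With the tool pointing down it reaches from about 325 to 925 mm from the base axis. Payload 3.1 kg.
Tool frame: the origin (TCP) lies at the very end of the fingers, on their centre line; the grasp point (between the pads) lies grasp_offset behind it (grasp_offset is the distance from the TCP to the grasp point, in mm); z points along the fingers, x is the direction in which the jaws open and shut, and the axes are right-handed (so a half turn about z gives the same grasp; the last joint's range is limited). The gripper opens to 85 mm and grips with 20 to 120 N. Pads are 22 mm wide; open, the fingers measure 114 mm over their backs; the gripper's body (76 mm by 85 mm) begins 54 mm behind the grasp point. The pads swing forward as they close: fully open they stand 13 mm farther back than shut.
Start: joints at [-72.892, 12.427, 92.441, -0, 75.132, -6.429], TCP at [249.611, -573.004, 231.3] pointing down, gripper open.
Joint ranges: [-157.48, 157.48], [-44.54, 120.13], [17.64, 146.25], [-64.5, 244.5], [7.68, 150.69], [-147.95, 147.95]. Speed limits (degrees/s): [159.86, 159.86, 180, 180, 180, 180].

## Interface

Orientations are given as [roll, pitch, yaw] about the fixed x, y, z axes, in that order (R = Rz(yaw) Ry(pitch) Rx(roll)).
In Python, from station import * gives the robot as it stands. Calls block until the motion is done:
- goto(position, orientation): joint-space move of the TCP to a pose.
- move_l(position, attitude=None, speed=150): straight line of the TCP; attitude=None keeps the orientation; speed is the mean speed in mm/s.
- move_j(angles): joint-space move.
- grip(opening, squeeze=None): finger opening in mm; squeeze is the grip in N (None keeps the last); returns when the fingers have stopped.
- wait(seconds).
- solve_ik(position, orientation): joint angles nearest the present ones, or None.
- get_obs(): the state.
- get_image(name): name is "scene" or "top"; returns the picture (400x640x3 uint8, red, green, blue); there is no depth.
- get_calibration(name): a dict with "fx", "fy", "cx", "cy" (pixels), "D" ([k1, k2, p1, p2, k3] as OpenCV has them; the pictures are not rectified), "R" (3x3) and "t" (3): a world point X has camera coordinates R X + t. Camera axes: x right, y down, z forward; pixel columns grow to the right and rows downward; lengths in mm; the calibration is good to about 2 mm. A picture is of the moment at which its call begins. get_calibration takes no time and is no camera call.
A pose or a line that the arm cannot do raises Unreachable and nothing moves.
- sign_off(): hands the job in, once; it reports no verdict.
Trained networks look in the newest picture that a camera, given by its name, has taken for a name from the list of things; names that differ only in an ending like _2 or _b are one class to them, and where a whole thing is asked for, a point or a joint stands for the part that bears it (a point fixed in the world has none). Each returns a list of dicts, best first, with "score" (0 to 1); they miss things now and then, are a little off and sometimes report something else, mostly with a low value. They report only what shows in the picture. A call takes as long as a camera call. They do not tell look-alikes from the thing itself.
- spot_in(name, camera): "extent" ([centre column, centre row, width, height] in pixels, round what is visible of it).
- regions_of(name, camera): "region" (400x640 bool, what is visible of it) and "extent" ([centre column, centre row, width, height] in pixels, round what is visible of it).
The state is a dict: "t": time; "joint_pos": joint angles; "qvel": joint speeds; "effort": joint torques, N m; "tcp_pos": TCP position; "ee_rot": TCP orientation; "wrist_force": force on the tool from outside, world axes, zero at the start; "moment": the same for the moment, N m; "grip_width": finger opening in mm.
Only numpy, scipy, OpenCV 4.12 (cv2) and the standard library are available. Lean on these libraries where they do the work, as an engineer would, in place of code of your own. Each camera call takes 0.05 s, during which the arm holds its last target.

## Task

Level the small test kiln: lift its loose lid off by the knob and set it down gently, flat on the middle of the dark plywood ware board beside it, then lay the spirit level across the middle of the open kiln's rim, in line with the levelling foot, and let go. Turn the foot's black hand knob until the bubble rests between its two lines, then press down on the middle of the level with the fingertips, firmly but not hard, and finish while still pressing, with the bubble centred. Leave everything else on the bench where it stands.

Things in the scene. Friction and masses are not known exactly. Their poses are not given: they have to be found in the camera images.
- kiln: cold twelve-sided test kiln, steel jacket, cream brick rim, 210 mm across its flats, on a steel stand. Origin on the bench under its middle; z up; its -y axis points to the levelling foot, +y to the two fixed feet, +x to the grey control box. It tips (under 1 degree) about the fixed feet as the levelling foot turns; at the start the foot side is too low
- kiln_rim (a point): middle of the kiln's open top, at the height of the flat rim (183 mm above the bench). The rim is 35 mm wide and the opening 140 mm across, so the level bridges it with its two ends resting on the rim. Axes as kiln
- foot_knob (a point): mid-height of the levelling foot's round ribbed black hand knob: 44 mm diameter, 66 to 94 mm above the bench, upright axis 185 mm from the kiln's middle, 80 mm clear of its wall. Stiff (0.12 N m), stays where left, at one height. Clockwise from above raises the foot side: 1 rad moves the bubble about 5.4 mm towards the foot; 1.2 to 2.8 rad are needed. Anticlockwise lowers it
- lid: loose twelve-sided cream brick lid, 210 mm across its flats, 35 mm thick, about 0.75 kg, lying on the kiln's rim. Origin at the centre of its underside; z up
- lid_knob (a point): middle of the lid's round black knob: 34 mm diameter, 26 mm tall, centre 65 mm above the lid's underside, on a 16 mm tall stem
- board: dark plywood ware board, 250 x 250 x 15 mm, fixed on the bench; free place for the lid. Origin at the centre of its underside
- board_top (a point): centre of the ware board's upper face
- level: loose spirit level, aluminium bar with black ends, 190 mm long (its x axis), 24 mm wide (y), 40 mm tall (z), about 0.35 kg, lying flat on the bench. Origin at the centre of its underside. Flat on top; in its middle a clear block holds the yellow-green vial
- level_top (a point): middle of the level's top face, over the vial: the place to press; a firm fingertip press is about 5 to 15 N
- bubble (a joint): place of the pale bubble along the level's own x axis, m: 0 when centred, positive towards the level's +x end, at most 0.019 either way. It floats to the higher end, 1.5 mm per mrad of tilt, and takes about a second to settle. The bubble is 12 mm long, the two black lines are 18 mm apart
- clay: block of grey-brown clay, 110 x 75 x 85 mm, bystander; origin at the centre of its underside
- cup_blue: small dark blue cup, 56 mm diameter, 55 mm tall, bystander; origin at the centre of its underside
- cup_green: small green cup, 60 mm diameter, 60 mm tall, bystander; origin at the centre of its underside
- glaze_jar: white jar with grey cap, 60 mm diameter, 75 mm tall, bystander; origin at the centre of its underside
- bowl: white bowl, 140 mm diameter, 50 mm tall, bystander; origin at the centre of its underside
- tool_tin: steel tin of brushes and wooden tools, 76 mm diameter, about 210 mm tall, bystander; origin at the centre of its underside
- roller: wooden rolling pin, 290 mm long, 44 mm thick, bystander; origin under its middle
Mind the look-alikes: they are no part of the job. Of the things like the lid, leave any that is orange or yellow; of the rest the larger one is meant.

How it is judged (in metres and radians):
On the way, in this order (a step that is already met when the one before it is completed fails the run):
1. the lid lies flat on the ware board, let go and at rest (z of lid in the frame of board_top between -0.004 and 0.004 m and horizontal distance between lid and board_top below 0.05 m and angle between lid's own z axis and vertical below 0.05 rad and contact force between lid and board above 1 N and contact force between each of the arm, the fingers and lid below 0.1 N and linear speed of lid below 0.03 m/s), for 0.2 s.
2. the level lies across the middle of the kiln's rim in line with the levelling foot, let go, and its bubble shows the kiln out of level (all of step 1 and x of level in the frame of kiln_rim between -0.03 and 0.03 m and y of level in the frame of kiln_rim between -0.02 and 0.02 m and z of level in the frame of kiln_rim between -0.004 and 0.004 m and angle between the x axis of level and the y axis of kiln, either way round below 0.17 rad and angle between level's own z axis and vertical below 0.05 rad and contact force between each of the fingers, the arm and level below 0.1 N and linear speed of level below 0.03 m/s and contact force between level and kiln above 1 N and (value of joint bubble above 0.004 m or value of joint bubble below -0.004 m)), for 0.2 s.
3. the foot has been turned so that the bubble of the untouched level rests centred (all of step 1 and x of level in the frame of kiln_rim between -0.03 and 0.03 m and y of level in the frame of kiln_rim between -0.02 and 0.02 m and z of level in the frame of kiln_rim between -0.004 and 0.004 m and angle between the x axis of level and the y axis of kiln, either way round below 0.17 rad and angle between level's own z axis and vertical below 0.05 rad and contact force between each of the fingers, the arm and level below 0.1 N and linear speed of level below 0.03 m/s and contact force between level and kiln above 1 N and value of joint bubble between -0.003 and 0.003 m), for 0.4 s.
At the end, for the whole second after the job is handed in: The robot still presses the level: over 2 N on it, 6 to 40 N (weight included) on the rim. Level flat on the rim, centred within 30 mm sideways, 20 mm lengthwise, 10 degrees of the foot's line; bubble within 3 mm of centre. Lid flat, at rest and untouched on the board within 50 mm of its centre (all of step 1 and x of level in the frame of kiln_rim between -0.03 and 0.03 m and y of level in the frame of kiln_rim between -0.02 and 0.02 m and z of level in the frame of kiln_rim between -0.004 and 0.004 m and angle between the x axis of level and the y axis of kiln, either way round below 0.17 rad and angle between level's own z axis and vertical below 0.05 rad and value of joint bubble between -0.003 and 0.003 m and contact force between level and kiln between 6 and 40 N and contact force between any of the fingers, the arm and level above 2 N and linear speed of level below 0.01 m/s); the arm keeps its last pose, push and grip.
It fails at once if the lid is dropped on to the board or bench (faster than 0.5 m/s when lower than 45 mm) (height (world z) of lid below 0.045 m and linear speed of lid above 0.5 m/s).
It fails at once if a bystander (clay, cups, glaze jar, bowl, tool tin, rolling pin) is pushed more than 30 mm from its place (distance of any of clay, cup_blue, cup_green, glaze_jar, bowl, tool_tin, roller from where it was at the start of the episode above 0.03 m).
It also fails if it takes over 72 s, if anything falls off the work surface, if the arm or the gripper's body presses on something with over 40 N, if the wrist force passes 120 N, or if a joint passes its speed limit or range.

## Working session

There is one attempt and no reset: what is moved stays moved. The work goes in short steps, each a Python script; the robot and the scene stay as the last script left them, time stands still between calls to the robot, and variables do not carry over. Pictures are saved under pics/ and viewed, and the job is handed in when it is done.

```bash
ls; mkdir -p pics; python3 - <<'E'
from station import *
import cv2
for n in ("scene","top"):
    im=get_image(n); cv2.imwrite(f"pics/{n}0.png",im[:,:,::-1])
    c=get_calibration(n); print(n,c)
o=get_obs(); print(o)
E
```

```text
pics
scene {'fx': 515.2514934993773, 'fy': 515.2514934993773, 'cx': 310.66658108991106, 'cy': 194.83924824080614, 'D': array([0.05927318, 0.        , 0.        , 0.        , 0.        ]), 'R': array([[-0.77335029,  0.63390272,  0.00983197],
       [ 0.46634726,  0.57930452, -0.66852562],
       [-0.42947592, -0.51241937, -0.74362411]]), 't': array([ 328.90818972, -127.27388079, 1953.885658  ])}
top {'fx': 428.13796210057427, 'fy': 428.13796210057427, 'cx': 314.88009496008675, 'cy': 196.645753123015, 'D': array([-0.04487617,  0.        ,  0.        ,  0.        ,  0.        ]), 'R': array([[ 5.08760826e-02, -9.98704651e-01,  8.02490379e-04],
       [-9.76063328e-01, -4.98927833e-02, -2.11686302e-01],
       [ 2.11452133e-01,  9.98648835e-03, -9.77337335e-01]]), 't': array([  -9.48715456,  490.89814668, 1509.17726034])}
{'t': 0.1, 'joint_pos': array([-7.28928221e+01,  1.24717404e+01,  9.25216224e+01, -1.82199393e-03,
        7.51327958e+01, -6.42813599e+00]), 'qvel': array([-0.00267743, -0.06078423, -0.12722743,  0.01811121,  0.02843627,
       -0.03677194]), 'effort': array([-3.79817866e-04, -3.98073721e+01, -3.04969275e+01, -1.86012276e-04,
        4.20069860e-03, -2.99727014e-05]), 'tcp_pos': array([ 249.3648259 , -572.2779927 ,  230.08507586]), 'ee_rot': array([-1.79987625e+02,  1.25562451e-01, -6.64642032e+01]), 'wrist_force': array([-0.9889782 ,  0.39759778,  0.02972224]), 'moment': array([ 0.03516441, -0.01804215,  0.02419923]), 'grip_width': 85.01797220378367}
```

View pics/scene0.png

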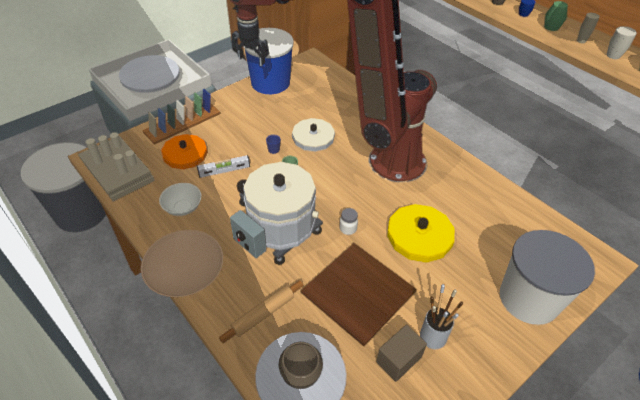

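View pics/top0.png

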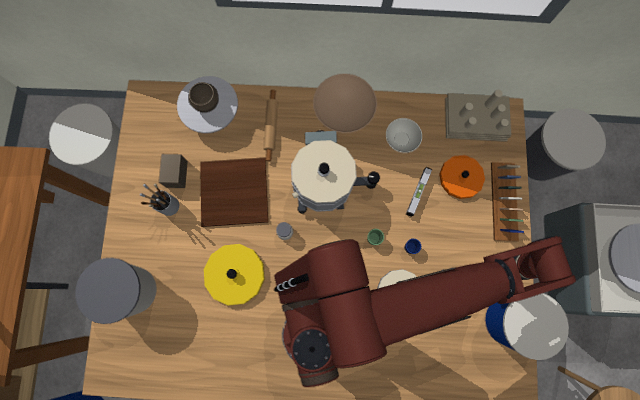

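```bash
python3 - <<'E'
from station import *
import numpy as np
for n in ["lid","lid_knob","kiln","foot_knob","board","level","level_top","bubble","clay","cup_blue","cup_green","glaze_jar","bowl","tool_tin","roller"]:
  for c in ("top","scene"):
    print(n,c,[(round(d["score"],2),np.round(d["extent"]).astype(int).tolist()) for d in spot_in(n,c)])
E
```

```text
lid top [(0.93, [463, 177, 47, 44]), (0.74, [394, 282, 35, 16]), (0.66, [323, 170, 62, 64]), (0.56, [234, 273, 61, 61])]
lid scene [(0.81, [421, 233, 72, 59]), (0.78, [185, 152, 43, 36]), (0.74, [279, 194, 71, 55]), (0.7, [312, 131, 45, 29])]
lid_knob top [(0.8, [396, 279, 37, 19]), (0.79, [465, 178, 44, 45]), (0.69, [235, 276, 56, 67]), (0.57, [324, 172, 66, 62])]
lid_knob scene [(0.91, [186, 150, 48, 40]), (0.76, [311, 135, 46, 34]), (0.75, [422, 232, 69, 62]), (0.55, [280, 192, 72, 63])]
kiln top [(0.85, [331, 173, 79, 80]), (0.51, [372, 179, 15, 15])]
kiln scene [(0.91, [274, 223, 91, 66])]
foot_knob top [(0.62, [373, 177, 11, 12]), (0.26, [324, 172, 69, 68])]
foot_knob scene []
board top [(0.56, [233, 191, 68, 72])]
board scene [(0.89, [358, 293, 116, 103]), (0.65, [278, 228, 94, 66])]
level top [(0.81, [418, 191, 23, 45]), (0.44, [233, 189, 70, 71])]
level scene [(0.88, [222, 169, 57, 26])]
level_top top [(0.74, [418, 190, 27, 46]), (0.7, [270, 126, 14, 73])]
level_top scene [(0.69, [223, 165, 57, 21])]
bubble top [(0.53, [418, 192, 29, 46])]
bubble scene []
clay top [(0.75, [172, 173, 30, 38]), (0.55, [411, 247, 22, 16])]
clay scene [(0.57, [402, 354, 56, 54])]
cup_blue top [(0.63, [413, 246, 19, 15])]
cup_blue scene [(0.78, [275, 146, 14, 20])]
cup_green top [(0.78, [376, 238, 18, 15]), (0.59, [232, 191, 68, 74])]
cup_green scene [(0.69, [290, 158, 20, 13]), (0.65, [441, 318, 38, 67])]
glaze_jar top [(0.62, [285, 232, 15, 16])]
glaze_jar scene [(0.82, [348, 222, 19, 22]), (0.22, [178, 199, 45, 35])]
bowl top [(0.81, [406, 135, 37, 40]), (0.22, [323, 171, 67, 65])]
bowl scene [(0.6, [178, 200, 45, 32])]
tool_tin top [(0.57, [158, 200, 40, 29]), (0.34, [232, 191, 67, 71])]
tool_tin scene [(0.66, [442, 317, 39, 69])]
roller top [(0.88, [270, 127, 14, 72]), (0.73, [331, 173, 77, 81]), (0.5, [233, 192, 70, 73])]
roller scene [(0.97, [261, 313, 82, 68]), (0.69, [279, 193, 74, 58]), (0.19, [178, 197, 42, 32])]
```

```bash
cat > h.py <<'E'
from station import *
import numpy as np, cv2
CAL={n:get_calibration(n) for n in("top","scene")}
def px2w(n,uv,z):
    c=CAL[n];K=np.array([[c["fx"],0,c["cx"]],[0,c["fy"],c["cy"]],[0,0,1]])
    p=cv2.undistortPoints(np.array([[uv]],float),K,np.array(c["D"]))[0,0]
    d=c["R"].T@np.array([p[0],p[1],1]);o=-c["R"].T@c["t"]
    return o+d*(z-o[2])/d[2]
def w2px(n,X):
    c=CAL[n];K=np.array([[c["fx"],0,c["cx"]],[0,c["fy"],c["cy"]],[0,0,1]])
    return cv2.projectPoints(np.array(X,float).reshape(-1,1,3),cv2.Rodrigues(c["R"])[0],c["t"],K,np.array(c["D"]))[0][:,0]
def crop(n,box,s,name,im=None,marks=()):
    im=get_image(n) if im is None else im
    x0,y0,x1,y1=box
    a=cv2.resize(im[y0:y1,x0:x1],None,fx=s,fy=s,interpolation=cv2.INTER_CUBIC)[:,:,::-1].copy()
    for m in marks: cv2.drawMarker(a,(int((m[0]-x0+.5)*s),int((m[1]-y0+.5)*s)),(255,0,255),cv2.MARKER_CROSS,10,1)
    cv2.imwrite(f"pics/{name}.png",a)
E
python3 - <<'E'
from h import *
a=get_image("top");crop("top",(280,110,480,260),4,"c_top",a)
b=get_image("scene");crop("scene",(160,110,350,270),4,"c_scene",b)
def blob(n,box,f):
    im=(a if n=="top" else b).astype(int);x0,y0,x1,y1=box
    s=im[y0:y1,x0:x1];m=f(s);ys,xs=np.nonzero(m);return np.array([xs.mean()+x0,ys.mean()+y0]),m.sum(),(xs.min()+x0,xs.max()+x0,ys.min()+y0,ys.max()+y0)
dark=lambda s:s.sum(2)<150
print(blob("top",(310,155,340,185),dark)); print(blob("scene",(265,168,292,192),dark))
print(blob("top",(363,168,384,192),dark))
for n in("lid","board","level"):
  for c in("top","scene"):
    for r in regions_of(n,c):
      ys,xs=np.nonzero(r["region"]);cen=(xs.mean(),ys.mean())
      z={"lid":218,"board":15,"level":40}[n]
      rect=cv2.minAreaRect(np.c_[xs,ys].astype(np.float32))
      print(n,c,round(r["score"],2),np.round(cen,1),np.round(px2w(c,cen,z),0),rect)
E
```

```text
(array([323.69047619, 168.1547619 ]), np.int64(84), (np.int64(319), np.int64(328), np.int64(163), np.int64(173)))
(array([279.07407407, 180.88888889]), np.int64(27), (np.int64(275), np.int64(283), np.int64(175), np.int64(184)))
(array([371.67073171, 180.10365854]), np.int64(164), (np.int64(363), np.int64(379), np.int64(172), np.int64(188)))
lid top 0.87 [322.9 171.8] [540.  -8. 218.] ((323.0, 171.5), (63.0, 64.0), 90.0)
lid top 0.86 [233.7 274.9] [191. 255. 218.] ((234.0, 275.0), (60.0, 60.0), 90.0)
lid top 0.71 [394.6 277.5] [ 209. -249.  218.] ((394.44342041015625, 276.8019104003906), (13.598692893981934, 39.14775848388672), 74.05460357666016)
lid top 0.59 [461.7 176.4] [ 548. -467.  218.] ((461.75006103515625, 176.75003051757812), (43.133514404296875, 42.42640686035156), 45.0)
lid top 0.27 [270.  124.6] [696. 178. 218.] ((269.7462158203125, 124.97099304199219), (11.468204498291016, 70.45565795898438), 6.519801616668701)
lid scene 0.97 [183.8 151.1] [ 689. -325.  218.] ((183.5, 151.0), (34.0, 45.0), 90.0)
lid scene 0.88 [420.3 232.7] [341. 380. 218.] ((420.3653869628906, 232.673080
[... 288 characters left out ...]
2.0, 43.0), 90.0)
lid scene 0.61 [278.9 191.1] [555.   5. 218.] ((279.0, 191.5), (57.0, 72.0), 90.0)
board top 0.82 [233.4 191.9] [502. 322.  15.] ((232.8407440185547, 191.61062622070312), (65.3216552734375, 67.84937286376953), 86.18592071533203)
board scene 0.79 [358.4 292.9] [513. 333.  15.] ((358.42352294921875, 291.00592041015625), (87.20604705810547, 78.42036437988281), 40.601295471191406)
level top 0.85 [418.1 191.9] [ 531. -365.   40.] ((418.15521240234375, 191.36209106445312), (7.613508701324463, 50.694828033447266), 21.801406860351562)
level scene 0.97 [222.8 165.8] [ 546. -356.   40.] ((223.17059326171875, 165.5176239013672), (12.581964492797852, 52.82255935668945), 77.47119140625)
```

View pics/c_top.png

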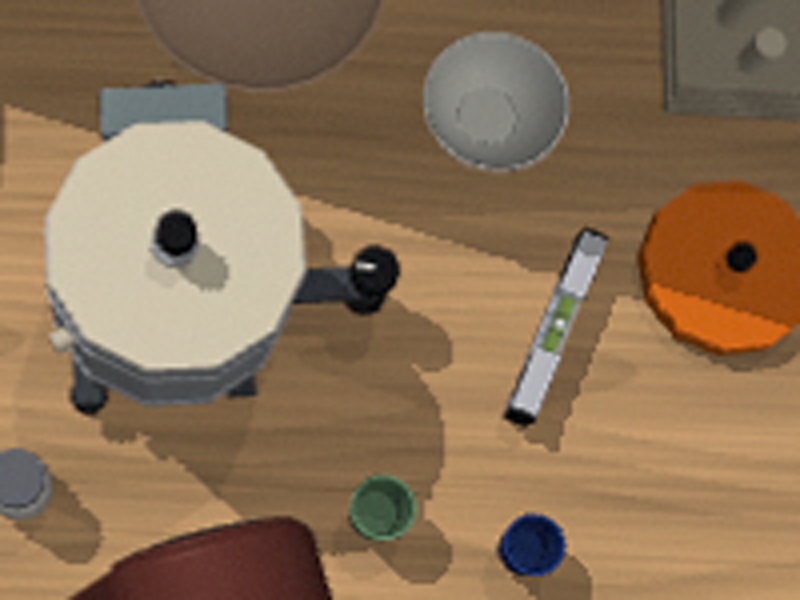

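View pics/c_scene.png

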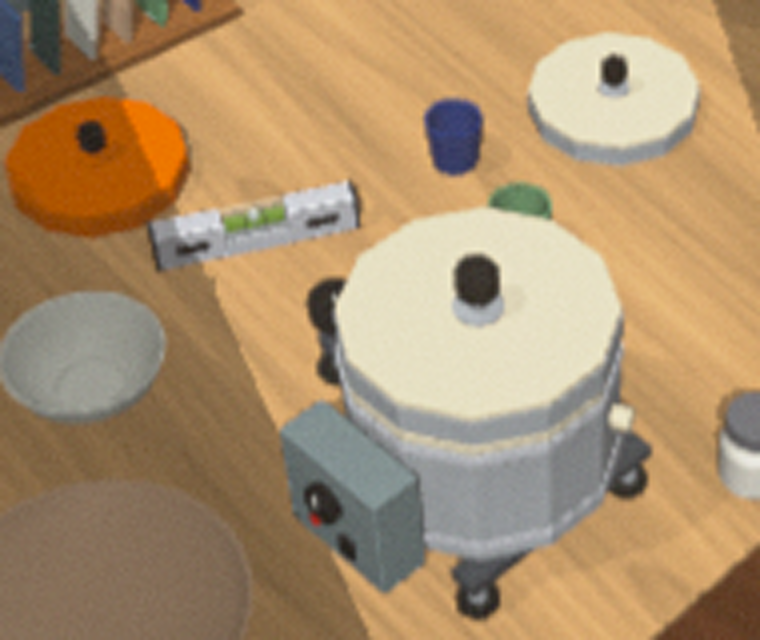

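```bash
python3 - <<'E'
from h import *
f=lambda n,u,z:print(n,u,z,np.round(px2w(n,u,z),1))
f("top",(323.7,167.9),261);f("top",(323.7,168.2),255);f("scene",(278.9,179.5),250);f("scene",(278.9,177.5),261)
f("top",(373.7,177),94);f("top",(373.7,177),94)
# board corners
f("scene",(358.4,292.9),15);f("top",(233.4,191.9),15)
# level
f("top",(418.1,191.5),38); f("scene",(222.8,165.0),35)
for p in((593,231),(520,411)): f("top",(280+p[0]/4-.5,110+p[1]/4-.5),38)
for p in((154,225),(353,186)): f("scene",(160+p[0]/4-.5,110+p[1]/4-.5),40)
# lid outline, top face
for n,hsvbox in(("top",(290,135,360,215)),("scene",(240,160,320,225))):
    im=get_image(n);x0,y0,x1,y1=hsvbox;s=im[y0:y1,x0:x1].astype(int)
    m=((s[...,0]>170)&(s[...,1]>160)&(s[...,0]-s[...,2]>15)&(s[...,0]-s[...,2]<60)).astype(np.uint8)
    k=max(cv2.findContours(m,cv2.RETR_EXTERNAL,cv2.CHAIN_APPROX_NONE)[0],key=cv2.contourArea)[:,0]+[x0,y0]
    W=np.array([px2w(n,p,218) for p in k])
    print(n,cv2.contourArea(k.astype(np.int32)),W.min(0),W.max(0),cv2.minEnclosingCircle(W[:,:2].astype(np.float32)))
    ap=cv2.approxPolyDP(k.reshape(-1,1,2).astype(np.int32),2.0,True)[:,0]
    print(np.round([px2w(n,p,218)[:2] for p in ap]).tolist())
im=get_image("top");crop("top",(190,150,280,235),8,"c_board",im);crop("top",(355,160,440,225),9,"c_foot",im)
E
```

```text
top (323.7, 167.9) 261 [541. -10. 261.]
top (323.7, 168.2) 255 [541.7 -10.1 255. ]
scene (278.9, 179.5) 250 [544.   -8.7 250. ]
scene (278.9, 177.5) 261 [545.   -6.7 261. ]
top (373.7, 177) 94 [ 564.6 -192.    94. ]
top (373.7, 177) 94 [ 564.6 -192.    94. ]
scene (358.4, 292.9) 15 [512.8 332.7  15. ]
top (233.4, 191.9) 15 [501.5 322.2  15. ]
top (418.1, 191.5) 38 [ 532.9 -365.    38. ]
scene (222.8, 165.0) 35 [ 541.7 -363.7   35. ]
top (427.75, 167.25) 38 [ 628.2 -401.5   38. ]
top (409.5, 212.25) 38 [ 453.2 -333.4   38. ]
scene (198.0, 165.75) 40 [ 615.8 -411.6   40. ]
scene (247.75, 156.0) 40 [ 446.6 -341.6   40. ]
top 3048.5 [ 440.52984361 -114.48429054  218.        ] [651.52430212  98.36996706 218.        ] ((546.2559204101562, -8.824840545654297), 108.24197387695312)
[[652.0, -27.0], [645.0, 30.0], [618.0, 69.0], [561.0, 98.0], [507.0, 92.0], [458.0, 53.0], [441.0, 13.0], [451.0, -58.0], [479.0, -93.0], [528.0, -114.0], [586.0, -109.0], [629.0, -75.0]]
scene 2806.0 [ 438.85991206 -115.94074639  218.        ] [650.37778875  98.45040957 218.        ] ((544.5029296875, -8.921087265014648), 109.11771392822266)
[[446.0, -56.0], [500.0, -105.0], [572.0, -112.0], [623.0, -82.0], [650.0, -26.0], [648.0, 26.0], [623.0, 66.0], [575.0, 94.0], [505.0, 91.0], [460.0, 60.0], [440.0, 11.0]]
```

View pics/c_board.png

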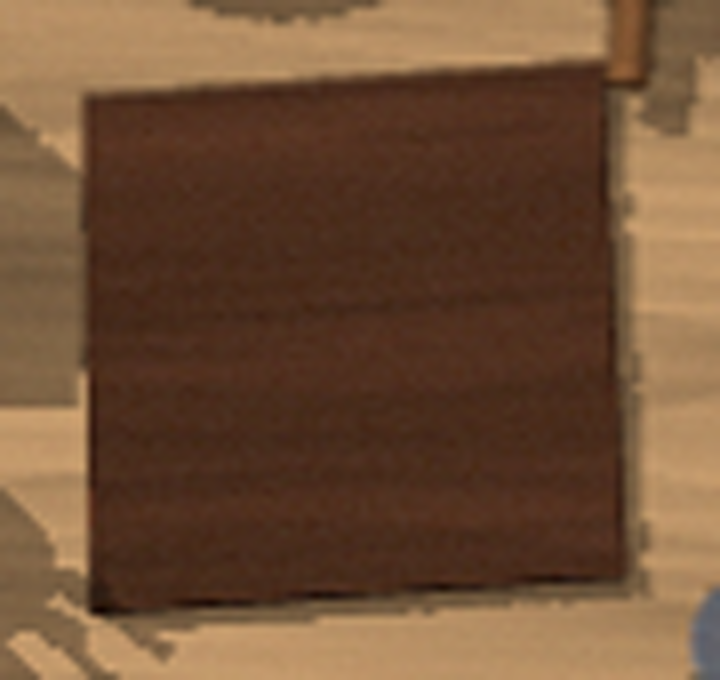

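View pics/c_foot.png

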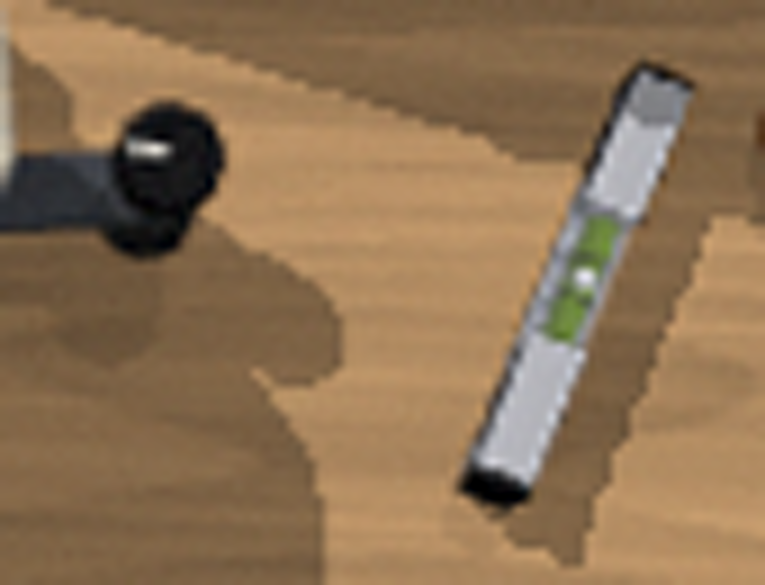

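```bash
python3 - <<'E'
from h import *
import station
print([x for x in dir(station) if not x.startswith('__')], getattr(station,'grasp_offset',None))
print(get_obs()["t"])
C=[px2w("top",(190+a/8-.5,150+b/8-.5),15) for a,b in((85,97),(608,65),(625,578),(92,608))]
print(np.round(C,1),np.mean(C,0))
for p in((581,277),): print(px2w("top",(355+p[0]/9-.5,160+p[1]/9-.5),40))
T=[px2w("top",(355+p[0]/9-.5,160+p[1]/9-.5),40) for p in((640,65),(692,85),(532,500),(472,475))];print(np.round(T,0),np.mean(T,0))
S=[px2w("scene",(160+p[0]/4-.5,110+p[1]/4-.5),40) for p in((152,225),(349,183),(356,196),(160,240))];print(np.round(S,0),np.mean(S,0))
S=[px2w("scene",(160+p[0]/4-.5,110+p[1]/4-.5),40) for p in((254,217),)];print(np.round(S,0),np.mean(S,0))
E
```

```text
['Unreachable', 'get_calibration', 'get_image', 'get_obs', 'goto', 'grasp_offset', 'grip', 'move_j', 'move_l', 'regions_of', 'sign_off', 'solve_ik', 'spot_in', 'wait'] 18.700000000000003
2.15
[[613.1 460.4  15. ]
 [641.4 211.9  15. ]
 [395.2 185.4  15. ]
 [368.4 430.7  15. ]] [504.55095313 322.08403091  15.        ]
[ 537.21824579 -368.08382859   40.        ]
[[ 629. -393.   40.]
 [ 622. -415.   40.]
 [ 443. -348.   40.]
 [ 452. -324.   40.]] [ 536.58126246 -369.78977542   40.        ]
[[ 617. -413.   40.]
 [ 447. -347.   40.]
 [ 452. -329.   40.]
 [ 622. -392.   40.]] [ 534.49659421 -370.13778592   40.        ]
[[ 540. -364.   40.]] [ 539.92690826 -364.10128092   40.        ]
```

```bash
python3 - <<'E'
from h import *
for y in (0,-90,90,6): print(y,solve_ik([543,-9,300],[180,0,y]))
goto([543,-9,300],[180,0,0]); o=get_obs();print(o["t"],o["tcp_pos"],o["wrist_force"])
move_l([543,-9,230],speed=120)
grip(20,40); o=get_obs();print(o["t"],o["tcp_pos"],o["grip_width"],o["wrist_force"])
im=get_image("scene");crop("scene",(200,90,360,250),4,"g1",im)
im=get_image("top");cv2.imwrite("pics/top1.png",im[:,:,::-1])
E
```

```text
0 [-8.35535289e+00 -4.57506082e-01  9.90870947e+01 -2.54444375e-14
  8.13704114e+01 -8.35535289e+00]
-90 [-8.35535289e+00 -4.57506082e-01  9.90870947e+01 -2.54444375e-14
  8.13704114e+01  8.16446471e+01]
90 [ -8.35535289  -0.45750608  99.0870947    0.          81.37041139
 -98.35535289]
6 [-8.35535289e+00 -4.57506082e-01  9.90870947e+01 -2.54444375e-14
  8.13704114e+01 -1.43553529e+01]
4.4333 [543.02851974  -9.85181911 299.8107808 ] [ 0.48348847  0.11158699 -0.040849  ]
5.7 [543.25314613  -9.0162736  230.82311907] 32.94684035224 [0.21666273 0.28826293 3.26639505]
```

View pics/g1.png

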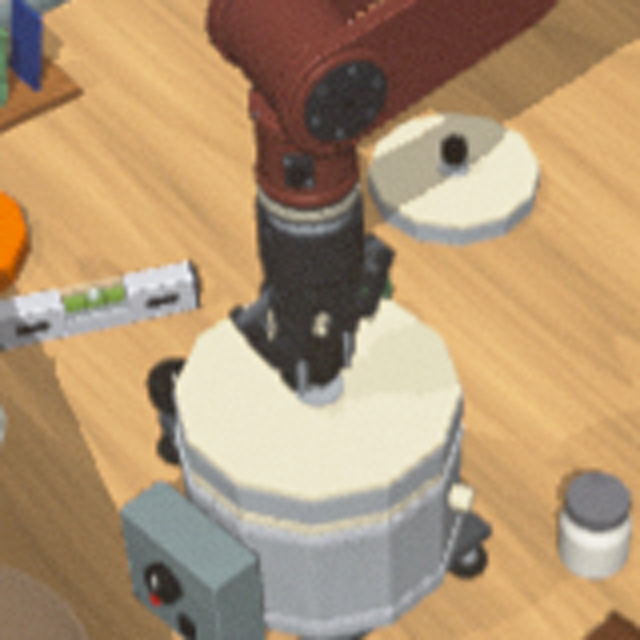

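```bash
python3 - <<'E'
from h import *
grip(20,70)
move_l([543,-9,250],speed=50); o=get_obs();print(o["t"],o["tcp_pos"],o["wrist_force"],o["moment"],o["grip_width"])
move_l([543,-9,310],speed=120)
goto([504.5,322.5,250],[180,0,0]); o=get_obs();print(o["t"],o["tcp_pos"],o["wrist_force"],o["moment"],o["grip_width"])
move_l([504.5,322.5,80],speed=110); o=get_obs();print(o["t"],o["tcp_pos"],o["wrist_force"],o["moment"],o["grip_width"])
im=get_image("scene");crop("scene",(280,170,460,370),3.5,"g2",im)
E
```

```text
6.5667 [542.6877364   -8.94014659 249.46346775] [ 0.48607484  0.24893044 -8.25322665] [ 0.04777175  0.01144621 -0.01761116] 32.32621229793806
8.5 [505.21630798 321.33233937 250.04534748] [-0.07810833 -0.65973712 -8.72626787] [ 0.02228692 -0.01940155 -0.0322788 ] 32.254484053497585
10.1917 [505.35658166 322.91579572  81.11597128] [-0.14662607 -1.03498647 -7.32327402] [ 0.04306483 -0.01065849  0.03610231] 32.49154554781266
```

View pics/g2.png

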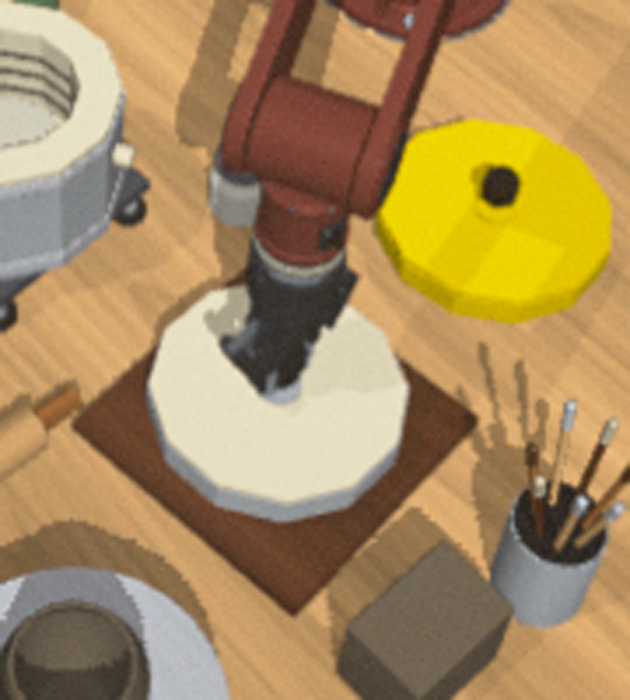

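The lid hangs level over the board, still about 17 mm up. I'm lowering it slowly until it touches.

```bash
python3 - <<'E'
from h import *
z=80
for z in (72,68,66,65,64,63,62,61,60):
    move_l([504.5,322.5,z],speed=40); wait(.08); o=get_obs();print(z,round(o["t"],2),o["tcp_pos"],o["wrist_force"])
    if o["wrist_force"][2]>-4.5: break
grip(60); o=get_obs();print(o["t"],o["wrist_force"],o["grip_width"])
move_l([504.5,322.5,150],speed=150)
move_l([504.5,322.5,260],speed=250)
for n in("top","scene"):
    im=get_image(n);cv2.imwrite(f"pics/{n}2.png",im[:,:,::-1])
E
```

```text
72 10.68 [504.29601627 322.40003678  71.70262675] [ 0.45575828 -0.22855449 -8.6840442 ]
68 11.01 [504.3952906  322.45217435  67.83278123] [ 0.51558949 -0.56787252 -7.94416038]
66 11.34 [504.45399785 322.48547444  65.95471297] [ 0.09552923  0.62854648 -8.77811723]
65 11.68 [504.4912453  322.50272475  64.98628862] [-0.89324389  0.37269783 -8.58672232]
64 12.01 [504.4745792  322.47129392  63.94916013] [-1.15236645e-03 -5.44536909e-01 -8.23804450e+00]
63 12.34 [504.67349297 322.67565209  63.4569637 ] [-0.69116748  1.68543641 -3.70262367]
12.725 [ 0.38467088  0.53740312 -0.40919106] 60.02649304701138
```

View pics/scene2.png

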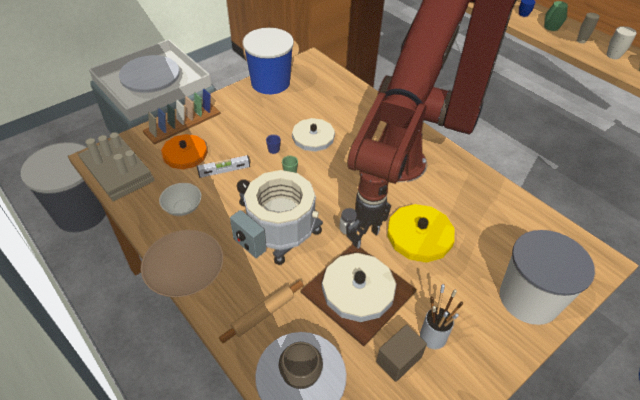

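View pics/top2.png

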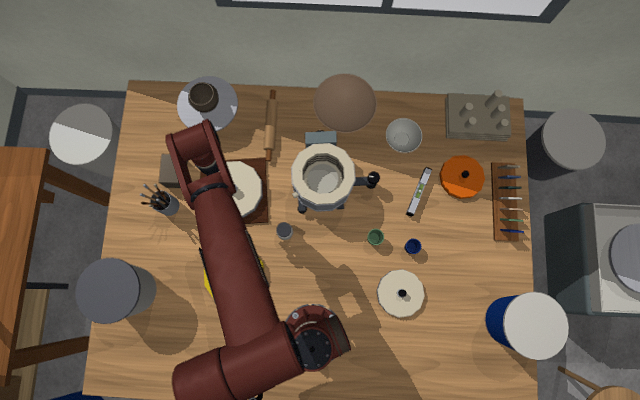

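```bash
python3 - <<'E'
from h import *
goto([537,-369,200],[180,0,69.1]); 
a=get_image("top");b=get_image("scene");print(get_obs()["t"])
for n,im,box in(("top",a,(290,135,362,215)),("scene",b,(236,160,322,225))):
    x0,y0,x1,y1=box;s=im[y0:y1,x0:x1].astype(int)
    m=((s[...,0]>150)&(s[...,1]>140)&(s[...,0]-s[...,2]>12)&(s[...,0]-s[...,2]<62)).astype(np.uint8)
    k=max(cv2.findContours(m,cv2.RETR_EXTERNAL,cv2.CHAIN_APPROX_NONE)[0],key=cv2.contourArea)[:,0]+[x0,y0]
    W=np.array([px2w(n,p,183) for p in k]);print(n,W.min(0),W.max(0),cv2.minEnclosingCircle(W[:,:2].astype(np.float32)))
crop("top",(280,130,400,220),6.5,"k_top",a); crop("scene",(215,150,335,270),5,"k_sc",b)
crop("scene",(170,80,300,200),5,"l_sc",b)
E
```

```text
16.7167
top [ 441.11989592 -114.38324532  183.        ] [653.12302502 100.45650097 183.        ] ((545.6619262695312, -6.178146839141846), 110.54106903076172)
scene [ 439.69997773 -114.51307366  183.        ] [653.22006581 101.1646357  183.        ] ((545.5996704101562, -6.494597434997559), 110.22010803222656)
```

View pics/k_top.png

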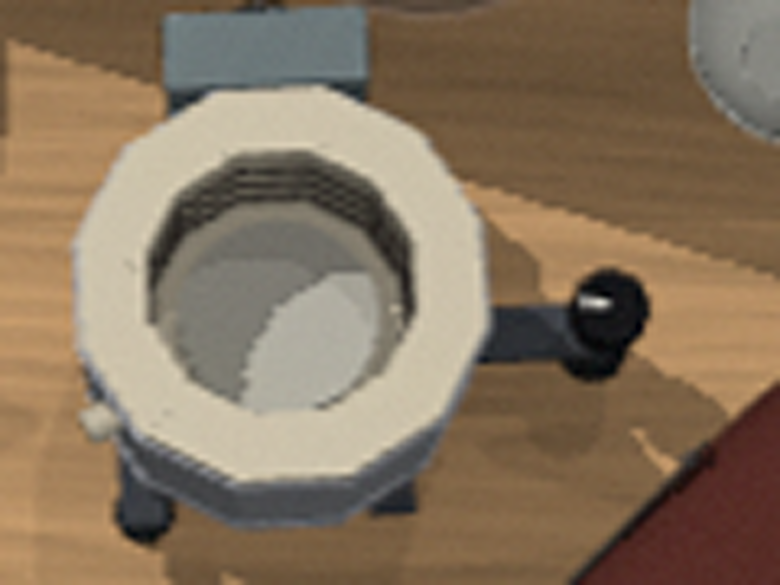

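View pics/l_sc.png

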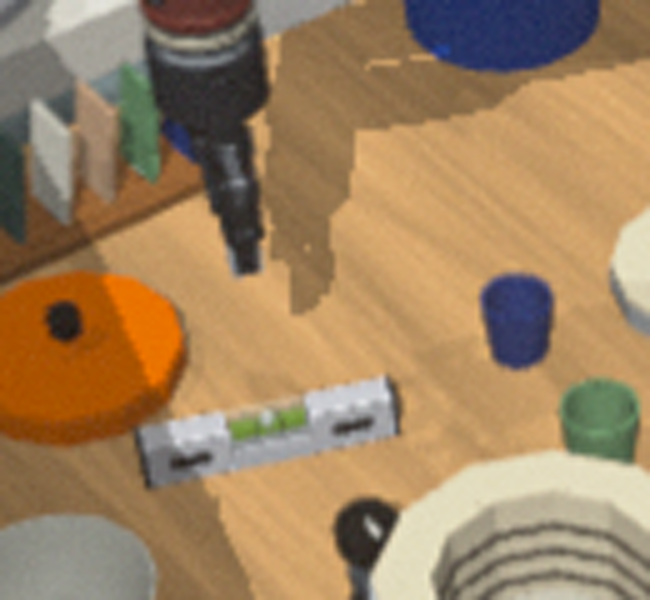

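```bash
python3 - <<'E'
from h import *
grip(52)
move_l([537,-369,60],speed=200); 
im=get_image("scene");crop("scene",(170,90,290,190),5,"l2",im)
move_l([537,-369,11],speed=80)
o=get_obs();print(o["t"],o["tcp_pos"],o["wrist_force"],o["ee_rot"])
E
```

```text
18.625 [ 537.0683885  -369.08472965   10.82597757] [ 0.00283815  0.60612396 -0.43459702] [-1.79996525e+02 -1.86484860e-03  6.90973176e+01]
```

View pics/l2.png

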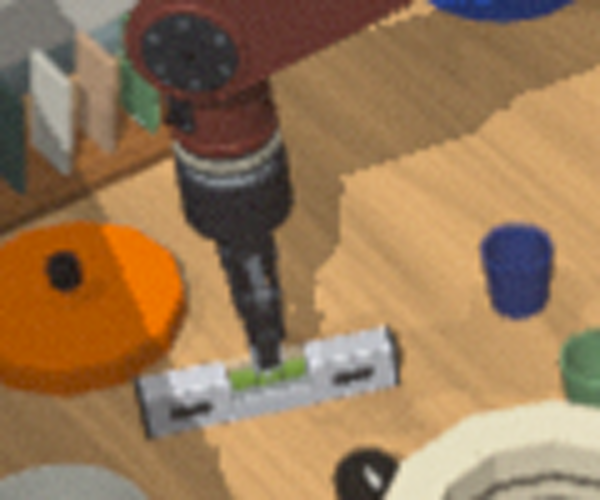

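```bash
python3 - <<'E'
from h import *
grip(15,40); o=get_obs();print(o["t"],o["grip_width"],o["tcp_pos"],o["wrist_force"])
move_l([537,-369,120],speed=150); wait(.1);o=get_obs();print(o["t"],o["grip_width"],o["wrist_force"],o["moment"])
move_l([537,-369,250],speed=250)
goto([546,-7,250],[180,0,5.9])
move_l([546,-7,206],speed=100)
o=get_obs();print(o["t"],o["tcp_pos"],o["ee_rot"],o["wrist_force"])
a=get_image("top");b=get_image("scene");crop("top",(280,130,400,220),6.5,"p_top",a); crop("scene",(215,130,335,250),5,"p_sc",b)
E
```

```text
18.9833 23.478730016015042 [ 537.67621063 -369.79742814   12.09370753] [ 0.48306378 -0.91790685  2.92779196]
19.9583 23.525087596444333 [-0.10380945  0.22764533 -3.02591133] [-0.03191652  0.01366813  0.01917741]
22.7 [546.09289283  -7.23977486 205.89846691] [-1.79999467e+02  1.25617908e-02  5.88006617e+00] [ 0.46013765 -0.54136218 -2.58532808]
```

View pics/p_top.png

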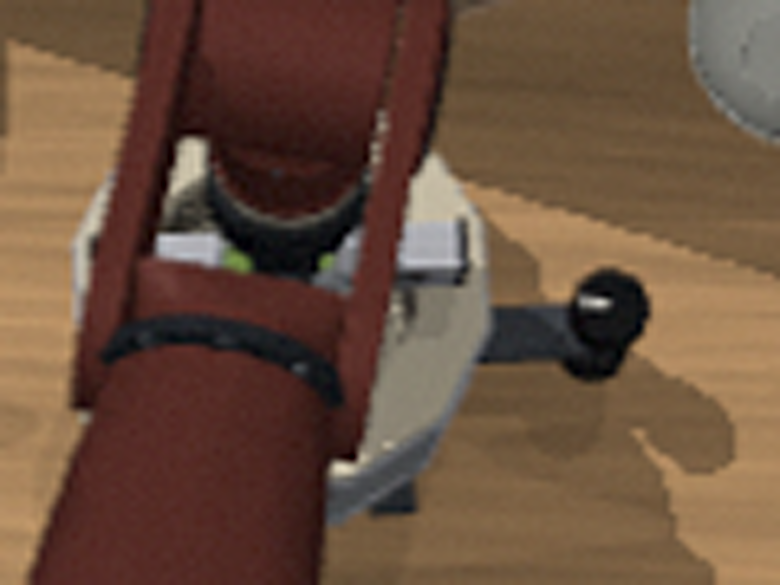

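View pics/p_sc.png

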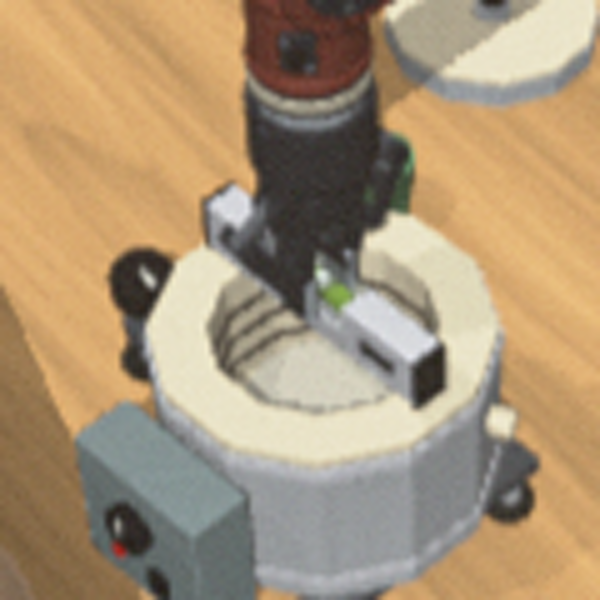

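```bash
python3 - <<'E'
from h import *
for z in (199,197,196,195,194,193,192,191):
    move_l([546,-7,z],speed=40); wait(.08); o=get_obs();print(z,round(o["t"],2),o["tcp_pos"][2],o["wrist_force"])
    if o["wrist_force"][2]>-0.9: break
grip(60)
move_l([546,-7,290],speed=200)
goto([500,-350,300],[180,0,5.9])
o=get_obs();print(o["t"],o["tcp_pos"])
a=get_image("top");b=get_image("scene");crop("top",(280,130,400,220),6.5,"q_top",a); crop("scene",(215,130,335,250),5,"q_sc",b)
E
```

```text
199 23.21 198.9658702383277 [-0.37415383  0.56190293 -3.64742792]
197 23.54 196.98623385686648 [-0.20155438 -1.05361169 -2.44874697]
196 23.88 195.9618787458569 [ 0.1320721   0.16114333 -3.83900587]
195 24.21 194.9786797601526 [ 0.82040516 -0.12132941 -2.77097961]
194 24.54 194.65054819790618 [-1.98440159 -0.98045932  1.46467336]
26.9167 [ 500.31969194 -348.7624225   299.48156649]
```

View pics/q_top.png

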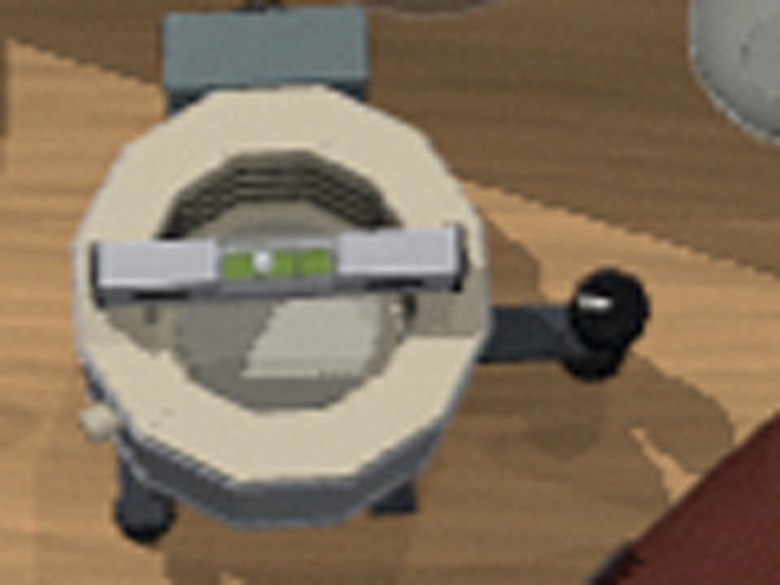

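View pics/q_sc.png

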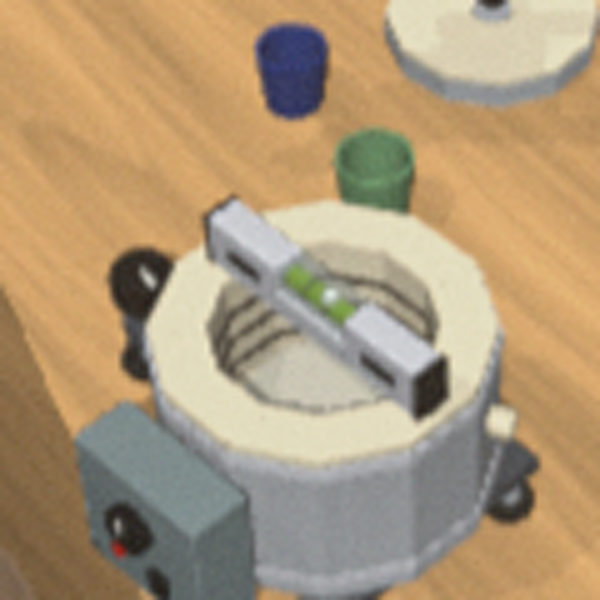

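```bash
python3 - <<'E'
from h import *
F=lambda p:(280+p[0]/6.5-.5,130+p[1]/6.5-.5)
G=lambda p:(215+p[0]/5-.5,130+p[1]/5-.5)
T=np.array([px2w("top",F(p),223) for p in((95,243),(97,285),(462,272),(458,230))]);print(np.round(T),T.mean(0))
d=T[:2].mean(0)-T[2:].mean(0);print(np.degrees(np.arctan2(d[1],d[0])))
S=np.array([px2w("scene",G(p),223) for p in((208,215),(236,196),(445,355),(416,375))]);print(np.round(S),S.mean(0))
d=S[2:].mean(0)-S[:2].mean(0);print(np.degrees(np.arctan2(d[1],d[0])))
# bubble vs vial: greyscale/blue profile along level axis, averaged over images
n=3
A=np.mean([get_image("top").astype(float) for _ in range(n)],0);B=np.mean([get_image("scene").astype(float) for _ in range(n)],0)
np.save("A0.npy",A);np.save("B0.npy",B)
for nm,im,c in(("top",A,T.mean(0)),("scene",B,S.mean(0))):
    u=np.array([-np.sin(np.radians(5.9)),np.cos(np.radians(5.9))])
    print(nm)
    for zz in(223,):
      for off in (-4,0,4):
        v=np.array([u[1],-u[0]])
        s=np.arange(-36,37,3)
        P=w2px(nm,[[c[0]+u[0]*k+v[0]*off,c[1]+u[1]*k+v[1]*off,zz] for k in s]).astype(np.float32)
        val=cv2.remap(im.astype(np.float32),P[None,:,0].copy(),P[None,:,1].copy(),cv2.INTER_CUBIC)[0]
        print(off,[(int(k),*map(int,x)) for k,x in zip(s,val)])
print(get_obs()["t"])
E
```

```text
[[550.  87. 223.]
 [529.  85. 223.]
 [545. -99. 223.]
 [567. -96. 223.]] [547.6176975   -5.80890425 223.        ]
95.05800674205706
[[ 566.  -98.  223.]
 [ 543. -101.  223.]
 [ 524.   84.  223.]
 [ 547.   85.  223.]] [545.12313592  -7.33460721 223.        ]
95.83732122759311
top
-4 [(-36, 178, 179, 184), (-33, 170, 168, 176), (-30, 130, 132, 132), (-27, 109, 123, 90), (-24, 117, 140, 73), (-21, 112, 138, 64), (-18, 113, 139, 67), (-15, 112, 138, 67), (-12, 104, 125, 67), (-9, 100, 117, 69), (-6, 113, 137, 67), (-3, 113, 141, 62), (0, 116, 140, 77), (3, 136, 150, 120), (6, 166, 171, 168), (9, 177, 180, 179), (12, 144, 158, 128), (15, 107, 132, 63), (18, 111, 137, 61), (21, 110, 136, 63), (24, 114, 137, 70), (27, 108, 124, 85), (30, 124, 127, 127), (33, 166, 167, 175), (36, 181, 182, 188)]
0 [(-36, 181, 182, 187), (-33, 171, 171, 179), (-30, 132, 135, 136), (-27, 112, 122, 101), (-24, 110, 129, 77), (-21, 100, 124, 58), (-18, 103, 126, 63), (-15, 106, 127, 69), (-12, 103, 123, 69), (-9, 98, 117, 68), (-6, 103, 126, 66), (-3, 102, 126, 59), (0, 102, 123, 64), (3, 138, 150, 123), (6, 195
[... 1647 characters left out ...]
180), (15, 158, 165, 148), (18, 140, 151, 117), (21, 132, 146, 111), (24, 123, 139, 97), (27, 120, 139, 90), (30, 142, 151, 133), (33, 191, 194, 196), (36, 208, 209, 215)]
4 [(-36, 207, 208, 213), (-33, 204, 207, 211), (-30, 197, 198, 204), (-27, 165, 169, 170), (-24, 138, 152, 129), (-21, 130, 156, 94), (-18, 129, 160, 83), (-15, 127, 160, 78), (-12, 134, 163, 85), (-9, 127, 152, 83), (-6, 112, 131, 83), (-3, 115, 140, 76), (0, 128, 157, 78), (3, 136, 164, 93), (6, 175, 192, 158), (9, 217, 226, 219), (12, 209, 219, 211), (15, 172, 185, 165), (18, 140, 163, 110), (21, 130, 160, 81), (24, 129, 159, 76), (27, 127, 159, 74), (30, 148, 170, 120), (33, 185, 192, 184), (36, 206, 206, 211)]
27.3167
```

```bash
python3 - <<'E'
from h import *
print(px2w("scene",(215+143/5-.5,130+275/5-.5),94),px2w("top",(280+609/6.5-.5,130+308/6.5-.5),94))
K=[565,-191.5]
goto([*K,220],[180,0,70]); grip(70,25)
move_l([*K,110],speed=180)
im=get_image("scene");crop("scene",(180,110,300,230),5,"f1",im)
im=get_image("top");crop("top",(320,130,440,220),6,"f1t",im)
o=get_obs();print(o["t"],o["tcp_pos"],o["wrist_force"],o["joint_pos"])
E
```

```text
[ 566.59280683 -188.04078839   94.        ] [ 564.91849642 -190.15928914   94.        ]
29.2583 [ 566.56990196 -192.28866492  112.11920658] [-0.76244848 -1.34784619  0.58712927] [-2.54653042e+01  1.63518790e+01  1.01384262e+02 -4.47253799e-04
  6.20381027e+01 -9.54604782e+01]
```

View pics/f1.png

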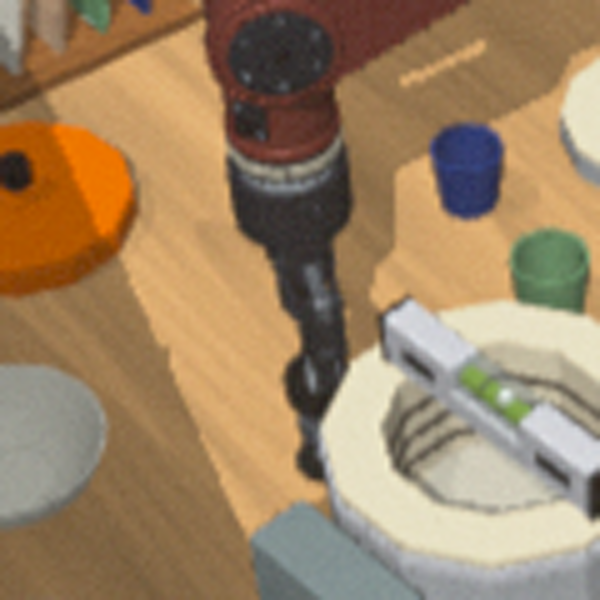

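View pics/f1t.png

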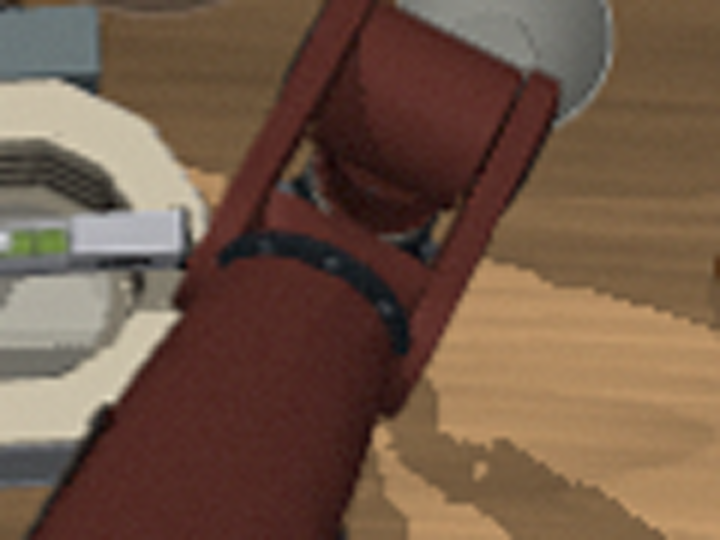

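```bash
python3 - <<'E'
from h import *
K=[565.3,-191]
move_l([*K,69],speed=80)
o=get_obs();print(o["t"],o["tcp_pos"],o["wrist_force"])
im=get_image("scene");crop("scene",(180,110,300,230),5,"f2",im)
grip(30,30); o=get_obs();print(o["t"],o["tcp_pos"],o["wrist_force"],o["grip_width"])
grip(30,60); o=get_obs();print(o["t"],o["tcp_pos"],o["wrist_force"],o["grip_width"],o["joint_pos"])
print(solve_ik([*K,69],[180,0,70]),solve_ik([*K,69],[180,0,-8]))
E
```

```text
29.925 [ 565.10448527 -190.91039834   68.49311483] [-0.54236538  0.27342446 -0.62141979]
30.3333 [ 565.57770552 -191.98738236   70.04079368] [-1.73331994 -2.03739093  3.71114276] 41.94812392425795
30.55 [ 565.60911948 -192.02760145   70.2474124 ] [-2.26340757 -2.27383527  6.58072457] 41.43649793521635 [-2.54398869e+01  1.96129559e+01  1.02410164e+02 -9.83279171e-02
  5.78988005e+01 -9.54071741e+01]
[-2.54058023e+01  1.96884677e+01  1.02470820e+02 -2.54444375e-14
  5.78407120e+01 -9.54058023e+01] [-2.54058023e+01  1.96884677e+01  1.02470820e+02 -2.54444375e-14
  5.78407120e+01 -1.74058023e+01]
```

View pics/f2.png

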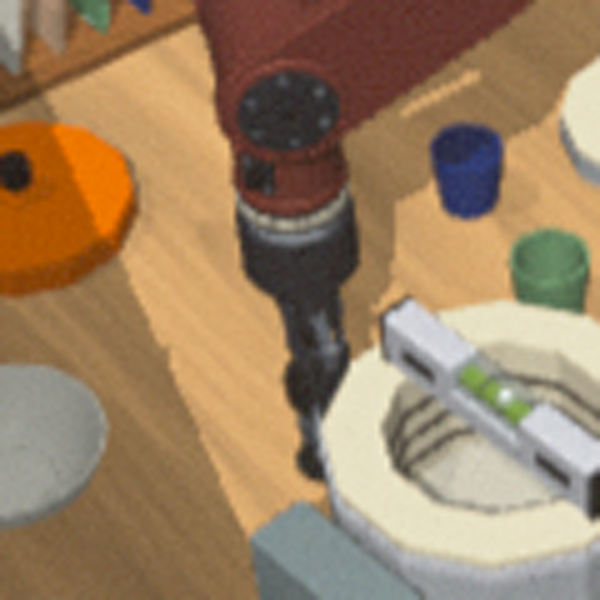

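```bash
python3 - <<'E'
from h import *
K=[565.3,-191,69.5]
for y in (45,20,-9):
    move_l(K,[180,0,y],speed=150); o=get_obs();print(round(o["t"],2),o["ee_rot"][2],o["tcp_pos"],o["wrist_force"],o["moment"][2])
wait(1.0)
im=get_image("scene");crop("scene",(180,110,300,230),5,"f3",im);np.save("B1.npy",im);print(get_obs()["t"])
E
```

```text
31.13 45.0956727887314 [ 565.32292149 -192.37774661   70.23688779] [-2.98080628 -4.06600819  3.57200857] -0.04885019375119096
31.72 20.10054636077381 [ 564.88630716 -192.61785094   70.21497093] [-3.85698861 -5.34278112  5.18397459] -0.07740730292559707
32.38 -8.900687856497754 [ 564.35450008 -192.65957765   70.22373173] [-5.50956576 -6.04325701  5.56528267] -0.09738571993363902
33.425
```

View pics/f3.png

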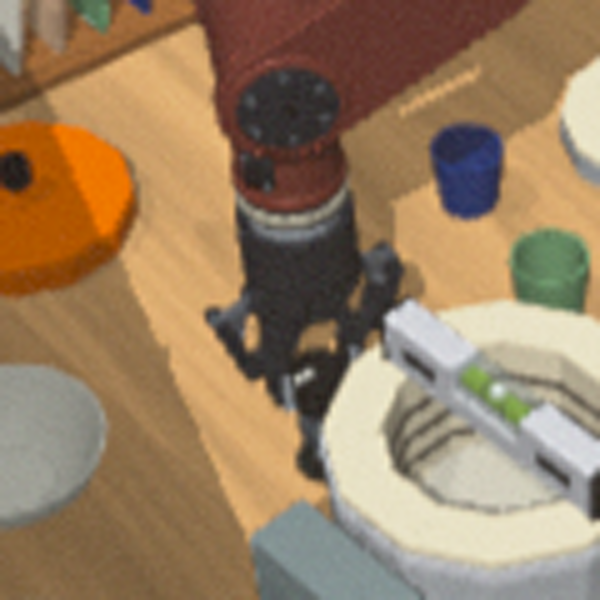

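```bash
cat > bub.py <<'E'
from h import *
def measure(n=4,tag=None):
    A=np.mean([get_image("top").astype(float) for _ in range(n)],0);B=np.mean([get_image("scene").astype(float) for _ in range(n)],0)
    if tag: np.save(f"A{tag}.npy",A);np.save(f"B{tag}.npy",B)
    return A,B
def prof(A,B):
    r={}
    for nm,im,c,off in(("top",A,(547.6,-5.8),-2),("scene",B,(545.1,-7.3),4)):
        u=np.array([-np.sin(np.radians(5.6)),np.cos(np.radians(5.6))]);v=np.array([u[1],-u[0]])
        s=np.arange(-36,37,1.)
        P=w2px(nm,[[c[0]+u[0]*k+v[0]*off,c[1]+u[1]*k+v[1]*off,223] for k in s]).astype(np.float32)
        r[nm]=(s,cv2.remap(im.astype(np.float32),P[None,:,0].copy(),P[None,:,1].copy(),cv2.INTER_CUBIC)[0])
    return r
E
python3 - <<'E'
from bub import *
grip(75)
move_l([565.3,-191,220],speed=180)
goto([500,-350,300],[180,0,5.9])
A,B=measure(4,"2");print(get_obs()["t"])
r0=prof(np.load("A0.npy"),np.load("B0.npy"));r=prof(A,B)
for n in r:
    print(n);print([(int(k),int(a[2]),int(b[2])) for k,a,b in zip(r[n][0],r0[n][1],r[n][1])][4:-3:2])
    for q in(r0,r):
        s,p=q[n];w=np.clip(p[:,2]-100,0,None)*(abs(s)<24);print(n,(w*s).sum()/w.sum())
crop("top",(280,130,400,220),6.5,"r_top",A.astype(np.uint8)); crop("scene",(215,130,335,250),5,"r_sc",B.astype(np.uint8))
E
```

```text
36.0167
top
[(-32, 166, 179), (-30, 130, 168), (-28, 96, 141), (-26, 91, 114), (-24, 74, 80), (-22, 60, 59), (-20, 59, 57), (-18, 62, 60), (-16, 63, 62), (-14, 64, 63), (-12, 64, 63), (-10, 66, 57), (-8, 66, 67), (-6, 65, 90), (-4, 61, 133), (-2, 64, 174), (0, 77, 201), (2, 110, 208), (4, 148, 190), (6, 183, 131), (8, 198, 72), (10, 195, 66), (12, 146, 66), (14, 87, 70), (16, 65, 69), (18, 64, 67), (20, 65, 67), (22, 67, 63), (24, 72, 62), (26, 80, 80), (28, 103, 117), (30, 132, 157), (32, 166, 187)]
top 7.899370677719038
top 1.0375428499810901
scene
[(-32, 210, 211), (-30, 205, 208), (-28, 185, 187), (-26, 155, 162), (-24, 129, 144), (-22, 104, 119), (-20, 89, 96), (-18, 83, 85), (-16, 79, 79), (-14, 82, 78), (-12, 85, 77), (-10, 85, 75), (-8, 83, 76), (-6, 83, 78), (-4, 79, 90), (-2, 75, 119), (0, 78, 167), (2, 84, 208), (4, 110, 220), (6, 158, 205), (8, 205, 173), (10, 223, 137), (12, 211, 105), (14, 183, 85), (16, 146, 78), (18, 109, 78), (20, 86, 77), (22, 79, 78), (24, 76, 74), (26, 72, 68), (28, 79, 69), (30, 118, 104), (32, 167, 165)]
scene 10.084456090087116
scene 2.9176811969990055
```

View pics/r_top.png

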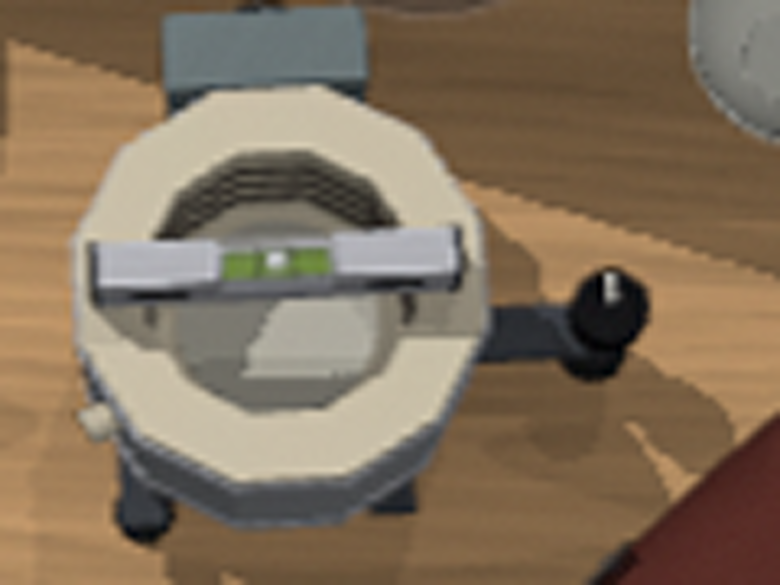

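View pics/r_sc.png

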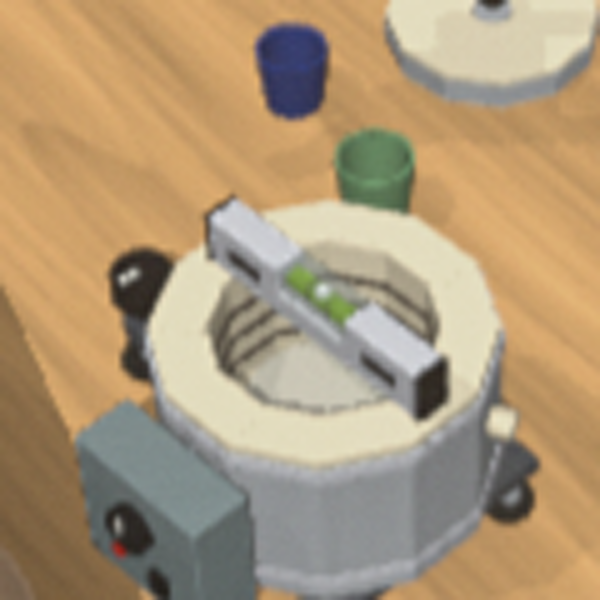

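```bash
python3 - <<'E'
from h import *
grip(0,30)
goto([546,-6.5,290],[180,0,5.9])
move_l([546,-6.5,228],speed=100); wait(.2)
f0=np.mean([get_obs()["wrist_force"] for _ in range(5)],0);o=get_obs();print(o["t"],o["tcp_pos"],o["grip_width"],f0)
z=228
while z>218:
    z-=.5 if z>224.5 else .4
    move_l([546,-6.5,z],speed=20); wait(.15)
    fs=[]
    for _ in range(4): fs.append(get_obs()["wrist_force"]);wait(.02)
    f=np.mean(fs,0);print(round(z,2),round(get_obs()["t"],2),get_obs()["tcp_pos"].round(2),f.round(2))
    if f[2]-f0[2]>6.5: break
E
```

```text
38.9917 [546.70188095  -6.56003719 229.12099025] -0.10593570877288377 [-0.49607073  1.21865681  0.17329192]
227.5 39.46 [546.    -6.47 227.5 ] [ 0.06 -0.3  -0.11]
227.0 39.92 [546.01  -6.52 227.  ] [ 0.08  0.38 -0.55]
226.5 40.39 [546.01  -6.49 226.51] [0.19 0.35 0.19]
226.0 40.86 [546.04  -6.5  226.06] [ 0.27 -0.13 -0.5 ]
225.5 41.33 [546.   -6.5 225.5] [ 0.28 -0.19 -0.26]
225.0 41.79 [546.    -6.49 225.  ] [-0.03  0.05 -0.14]
224.5 42.26 [546.01  -6.5  224.52] [0.23 0.24 0.28]
224.1 42.73 [546.01  -6.49 224.11] [-0.25  0.18  0.08]
223.7 43.19 [546.01  -6.5  223.73] [ 0.05 -0.26 -0.28]
223.3 43.66 [546.    -6.5  223.32] [-0.42  0.3   0.37]
222.9 44.12 [546.14  -6.51 223.09] [ 0.41 -0.45  1.15]
222.5 44.59 [546.2   -6.51 223.07] [-1.17 -0.11  5.24]
222.1 45.06 [546.23  -6.51 223.06] [-2.18  0.05  6.92]
```

```bash
python3 - <<'E'
from bub import *
move_l([546,-6.5,221.6],speed=20)
for _ in range(4):
    wait(.4);o=get_obs();print(round(o["t"],2),o["tcp_pos"].round(2),o["wrist_force"].round(2))
A,B=measure(3,"3")
r0=prof(np.load("A2.npy"),np.load("B2.npy"));r=prof(A,B)
n="scene";print([(int(k),int(a[2]),int(b[2])) for k,a,b in zip(r[n][0],r0[n][1],r[n][1])][4:-3:2])
crop("scene",(215,130,335,250),5,"s_sc",B.astype(np.uint8));crop("top",(280,130,400,220),6.5,"s_top",A.astype(np.uint8))
cv2.imwrite("pics/final_scene.png",B.astype(np.uint8)[:,:,::-1])
o=get_obs();print(o["t"],o["wrist_force"])
E
```

```text
45.71 [546.29  -6.51 223.06] [-2.92  0.33  8.24]
46.11 [546.27  -6.52 223.05] [-2.26  0.66  8.5 ]
46.51 [546.28  -6.51 223.03] [-3.54 -0.02  7.61]
46.91 [546.29  -6.52 223.07] [-3.2   0.83  8.86]
[(-32, 211, 98), (-30, 208, 112), (-28, 187, 109), (-26, 162, 105), (-24, 144, 105), (-22, 119, 94), (-20, 96, 75), (-18, 85, 56), (-16, 79, 51), (-14, 78, 50), (-12, 77, 52), (-10, 75, 52), (-8, 76, 47), (-6, 78, 45), (-4, 90, 47), (-2, 119, 53), (0, 167, 80), (2, 208, 115), (4, 220, 136), (6, 205, 138), (8, 173, 127), (10, 137, 109), (12, 105, 96), (14, 85, 86), (16, 78, 83), (18, 78, 83), (20, 77, 82), (22, 78, 84), (24, 74, 78), (26, 68, 73), (28, 69, 76), (30, 104, 114), (32, 165, 175)]
47.2083 [-2.25999672  0.39831757  8.25471411]
```

View pics/s_sc.png

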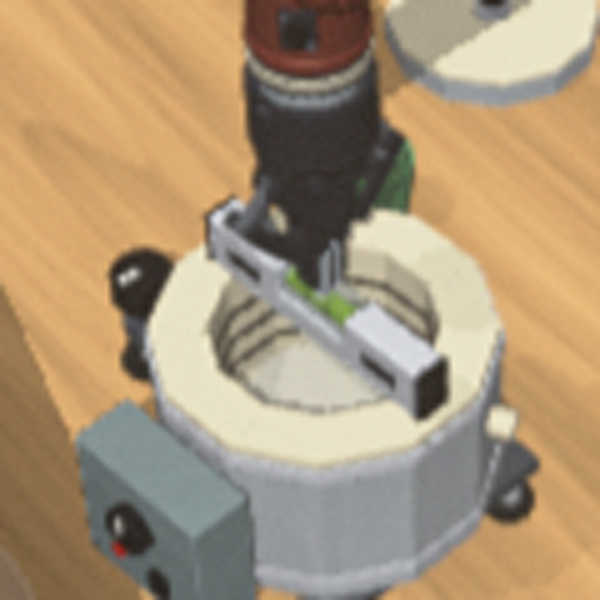

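View pics/s_top.png

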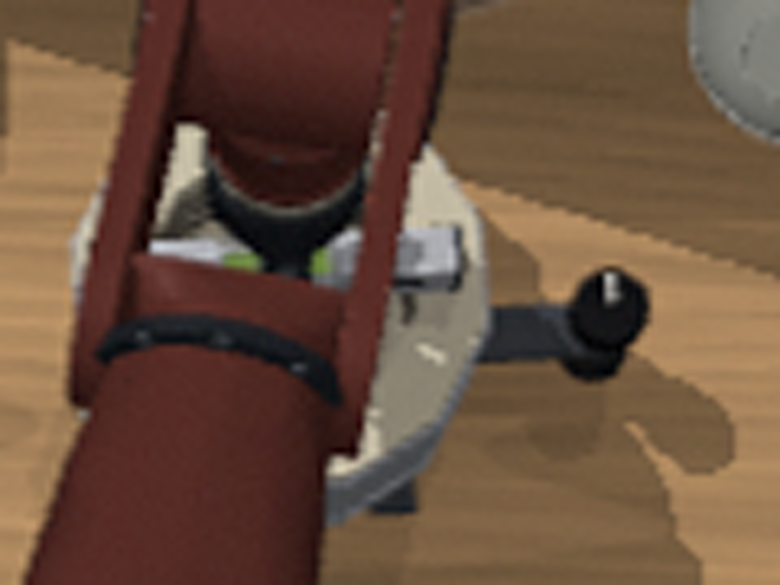

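View pics/final_scene.png

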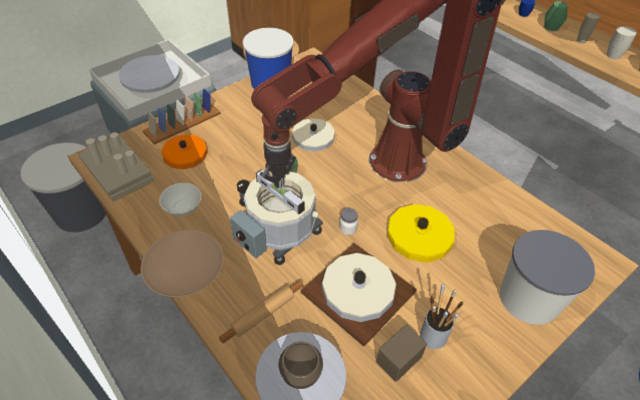

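```bash
python3 -c "
from station import *
sign_off();print(get_obs()['t'],get_obs()['wrist_force'])"
```

```text
the job is handed in; nothing more can be done
the job is handed in; nothing more can be done
```

The job is done and handed in at about 47 s of the 72 s allowed; `sign_off` gave no verdict.

- **Lid:** I lifted the large cream lid off the kiln by its knob and lowered it until it touched the middle of the ware board. It sits flat there in the last picture. The orange, yellow and smaller cream lids were left alone.
- **Level:** It lies across the open rim, within about 2 mm of the middle and 1° of the foot's line. The bubble started roughly 6 to 8 mm away from the foot.
- **Foot:** I turned the hand knob 79° clockwise and let go. The bubble moved about 7 mm and came to rest centred to within about 1 mm. The two cameras disagreed by a millimetre or two on its absolute position.
- **Press:** The closed fingertips rest on the middle of the level with a steady 8 N or so, about 12 N on the rim with the level's weight. There was also a small sideways force of 2 to 3.5 N.

**Last checks:** While pressing, the fingers hid part of the bubble. The part still visible looked the same as before, so I could not measure its centring fully at the end. I saw nothing else on the bench disturbed. The kiln itself may have shifted about 1 mm while the knob was turned.

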